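# Line up the bench supplies by height

### The job

Tidy the four bench supplies (slim aluminium bottle, amber jar, copper-wire spool, brass-wire spool) onto the board with the four cork pads, lined up in order of height: the tallest on the pad next to the plain wooden block, then descending, with the shortest on the pad at the loupe's end. Stand each one upright on its own pad, well centred on it, and let go.

Things in the scene. Friction and masses are not known exactly. Their poses are not given: they have to be found in the camera images.
- oil_bottle_mid (a point): slim round aluminium bottle with a black ribbed screw cap, 38 mm across with straight sides up to 84 mm above its foot, 100 mm tall with the cap, standing; the tallest of the four. The point is its centre, 50 mm above its foot; z up.
- flux_jar_mid (a point): amber jar with a black screw cap, round, 56 mm across, 78 mm tall, standing. The point is its centre, 39 mm above its foot; z up.
- copper_spool_mid (a point): spool of copper-coloured wire with dark grey flanges, standing on one flange; round, 48 mm across the flanges, 30 mm tall. The point is its centre, 15 mm above its foot; z up.
- brass_spool_mid (a point): spool of brass-coloured wire with pale flanges, standing on one flange; round, 40 mm across the flanges, 24 mm tall; the shortest of the four. The point is its centre, 12 mm above its foot; z up.
- pad_a_top (a point): top centre of one of four equal, plain round cork pads, 66 mm across and 3 mm thick, that lie in one row on a dark flat wooden board (110 x 310 mm, 10 mm thick) to the robot's right; they are about 80 mm apart and cannot be moved. This point is 13 mm above the bench top. Pad a is the leftmost of the row as the robot sees it, z up.
- pad_b_top (a point): top centre of one of four equal, plain round cork pads, 66 mm across and 3 mm thick, that lie in one row on a dark flat wooden board (110 x 310 mm, 10 mm thick) to the robot's right; they are about 80 mm apart and cannot be moved. This point is 13 mm above the bench top. Pad b is the second from the left, z up.
- pad_c_top (a point): top centre of one of four equal, plain round cork pads, 66 mm across and 3 mm thick, that lie in one row on a dark flat wooden board (110 x 310 mm, 10 mm thick) to the robot's right; they are about 80 mm apart and cannot be moved. This point is 13 mm above the bench top. Pad c is the third from the left, z up.
- pad_d_top (a point): top centre of one of four equal, plain round cork pads, 66 mm across and 3 mm thick, that lie in one row on a dark flat wooden board (110 x 310 mm, 10 mm thick) to the robot's right; they are about 80 mm apart and cannot be moved. This point is 13 mm above the bench top. Pad d is the rightmost, z up.
- end_block: plain pale wooden block (a shallow round hollow in one face), 45 x 90 x 40 mm (own x, y, z), lying on the bench beyond one end of the board, either the left or the right, its long side across the row; its centre is about 65 mm from the middle of the end pad. At the board's other end stands a small black loupe (33 mm across, 31 mm tall). Neither can be moved. Origin: centre of the underside.
Not all that is in view belongs to the job. What is shaped like the part that bears flux_jar_mid but green is not meant.

How it is judged:
By the outcome, as a careful person would: the job done as asked, in the order asked, and still so for the second after the job is handed in, with the robot touching nothing.
It also fails if it takes over 128 s, if anything falls off the work surface, if the arm or the gripper's body presses on something with over 40 N, if the wrist force passes 120 N, or if a joint passes its speed limit or range.

### The arm

A 6-joint arm with a two-finger parallel gripper is mounted at the origin on a cart in front of the work surface, level with it; the furniture and walls round the work are solid. World frame = base frame: x ahead of the robot, y to its left, z up, the work surface at z = 0. Lengths are in m, angles in rad, forces in N, time in s.
With the tool pointing down it reaches from about 0.35 to 0.775 m from the base axis. Payload 7.3 kg.
Tool frame: the origin (TCP) lies on the centre line of the jaws, within the pads' length; the fingertips stand 17 mm ahead of it and the grasp point (between the pads) lies 2 mm behind it (robot.tip_extent is the distance from the TCP to the fingertips, in m); z points along the fingers, y is the line along which they close (so a half turn about z gives the same grasp; the last joint's range is limited). The gripper opens to 92 mm and grips with 3 to 60 N. Pads are 19 mm wide; open, the fingers measure 130 mm over their backs; the gripper's body (75 mm by 190 mm) begins 47 mm behind the grasp point.
Start: joints at [-1.338, 0.342, 1.524, -0, 1.275, -0.146], TCP at [0.194, -0.488, 0.244] pointing down, gripper open.
Joint ranges: [-2.53, 2.53], [-0.77, 2.02], [0.04, 2.7], [-1, 4.14], [0.28, 2.66], [-3.11, 3.11]. Speed limits (rad/s): [2.57, 2.57, 3.14, 3.14, 3.14, 3.14].

### API

Orientations are given as [roll, pitch, yaw] about the fixed x, y, z axes, in that order (R = Rz(yaw) Ry(pitch) Rx(roll)).
In Python, from cell import robot gives the robot as it stands.
- The arm moves only by the tool step_arm, never from a script. Its argument "motion" is a list of rows, each a list of 2 entries, a list of its own where there are three numbers: the shift along the tool's x, y, z in units of 60 mm (1.0 is 60 mm), then the turn about the tool's z in rad. In form: [[[x, y, z], spin], ...]. A call has 1 to 10 rows; each row is the pose to reach, as a shift and turn from the pose commanded when the call began, along the tool's axes at that moment; what a row does not reach only later rows make up. A row lasts 1/8 s, in which the tool goes at most 62.5 mm and 10.7 degrees, less where a joint would pass 70% of its speed; a pose out of reach is approached as far as the arm can. A call with a gripper value outside its range is refused whole. "hand" is the closure in counts, from 0 (fully open) to 255 (shut), set as the call begins (left out, the last holds). The fingers move at their own pace and stop on an object; "squeeze" is the grip in N (left out, the last holds). Time passes only in rows, so rows that repeat a pose let the fingers close. It gives the time, the measured TCP pose, the force, the opening and the grip force at its end, in the units of the state.
- robot.observe(): the state, without advancing time (a new reading comes with each control period).
- robot.read_camera(name): name is "side" or "top"; returns a dict with "pixels" (400x640x3 uint8, red, green, blue), "intrinsics" (3x3 intrinsics, pixels), "xyz" and "rotation" of the camera in the world. Camera axes: x right, y up, looking along -z (the intrinsics and any distortion apply to the point x, -y, -z); pixel columns grow to the right and rows downward; lengths in m; the calibration is good to about 2 mm. A picture is of the moment at which its call begins. There is no depth.
- robot.hand_in(): hands the job in; it is judged then, once.
The state is a dict: "time": time; "qpos": joint angles; "qvel": joint speeds; "joint_efforts": joint torques, N m; "tool_pos": TCP position; "tool_rot": TCP orientation; "contact_force": force on the tool from outside, world axes, zero at the start; "torque": the same for the moment, N m; "opening": finger opening in m; "grip_force": force on a finger pad.
Only numpy, scipy, OpenCV 4.12 (cv2) and the standard library are available. Lean on these libraries where they do the work, as an engineer would, in place of code of your own. Each camera call takes 0.05 s, during which the arm holds its last target. There are 200 camera calls.

## Working session

There is one attempt and no reset: what is moved stays moved. The work goes in short steps, Python scripts to look and compute and a tool call to move; the robot and the scene stay as the last step left them, time stands still between calls to the robot, and variables do not carry over. Pictures are saved under pics/ and viewed, at most 14 in all, crops included, and the job is handed in when it is done.

Besides the shell and the picture viewer there is one more tool, called after "Emit:" as name(argument=value, ...) on one line, values as JSON. step_arm: Moves the arm, as the interface text tells. Its arguments: {"type":"object","properties":{"motion":{"type":"array"},"hand":{"type":"number"},"squeeze":{"type":"number"}},"required":["motion"]}

```bash
mkdir -p pics; ls
python3 - <<'E'
from cell import robot
import cv2,numpy as np
for n in("top","side"):
    c=robot.read_camera(n); cv2.imwrite(f"pics/{n}0.png",c["pixels"][:,:,::-1])
    print(n,c["intrinsics"],c["xyz"],np.round(c["rotation"],3),[k for k in c])
print(robot.observe())
E
```

```text
pics
top [[361.97532371   0.         319.40632333]
 [  0.         361.97532371 200.92531061]
 [  0.           0.           1.        ]] [ 0.29700943 -0.05348217  1.17031179] [ 0.217 -0.003 -1.584] ['pixels', 'intrinsics', 'xyz', 'rotation']
side [[467.05285335   0.         320.6530871 ]
 [  0.         467.05285335 203.50224273]
 [  0.           0.           1.        ]] [-0.29925048  0.53857738  1.23792205] [ 0.71   0.007 -2.175] ['pixels', 'intrinsics', 'xyz', 'rotation']
{'time': 0.1, 'qpos': array([-1.33799688e+00,  3.42664665e-01,  1.52487255e+00, -6.40243559e-05,
        1.27537068e+00, -1.46000587e-01]), 'qvel': array([-0.00123382, -0.00197711, -0.00190704,  0.0002205 ,  0.00222714,
       -0.00012062]), 'joint_efforts': array([ 1.21508619e-03, -4.32005489e+01, -2.44693565e+01,  7.18623935e-02,
        5.26643428e-02, -3.62215542e-05]), 'tool_pos': array([ 0.19407843, -0.48747436,  0.24312548]), 'tool_rot': array([-3.14028249e+00, -1.30770233e-04,  3.78818629e-01]), 'contact_force': array([-1.03941799,  0.1331119 , -0.6893046 ]), 'torque': array([-0.00869992,  0.0075324 , -0.02680609]), 'grip_force': 0.0, 'opening': 0.09195077530241931}
```

View pics/top0.png

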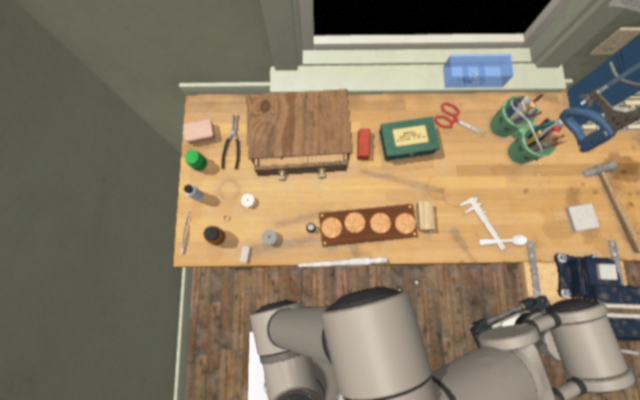

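View pics/side0.png

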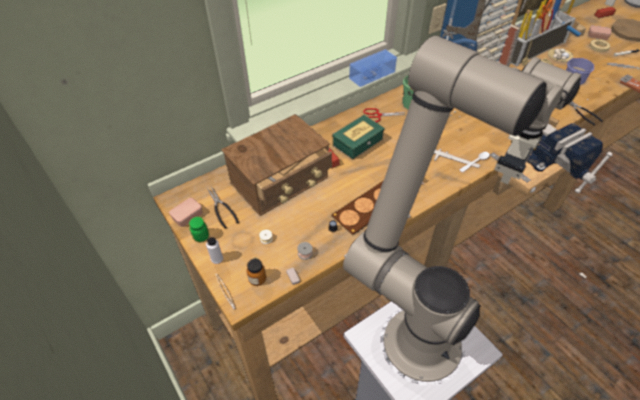

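The top view shows the bottle at about (193,192), the amber jar at (213,235) and the green decoy jar at (195,160). The pale spool is at (248,200) and the grey spool at (270,238). The loupe at (311,228) is on the left end of the board and the block at (426,216) on the right. The pads are at x≈331, 355, 380 and 405. Next I'll make an enlarged crop to confirm.

```bash
cat > h.py <<'E'
from cell import robot
import cv2,numpy as np
from scipy.spatial.transform import Rotation as Rn
def cam(n):
    c=robot.read_camera(n); c["R"]=cv2.Rodrigues(np.array(c["rotation"],float))[0]; c["bgr"]=c["pixels"][:,:,::-1].copy(); c["n"]=n
    return c
def ray(c,u,v):
    K=c["intrinsics"]; d=np.array([(u-K[0,2])/K[0,0],-(v-K[1,2])/K[1,1],-1.]); return c["R"]@d
def onz(c,u,v,z):
    d=ray(c,u,v); p=np.array(c["xyz"]); return p+d*(z-p[2])/d[2]
def proj(c,P):
    q=c["R"].T@(np.array(P)-c["xyz"]); K=c["intrinsics"]
    return np.array([K[0,0]*q[0]/-q[2]+K[0,2],K[1,1]*-q[1]/-q[2]+K[1,2]])
E
python3 - <<'E'
from h import *
T=cam("top");S=cam("side")
a=cv2.resize(T["bgr"][140:270,175:305],(600,600),interpolation=cv2.INTER_CUBIC)
cv2.imwrite("pics/t1.png",a)
b=cv2.resize(S["bgr"][180:310,160:345],(797,560),interpolation=cv2.INTER_CUBIC)
cv2.imwrite("pics/s1.png",b)
hsv=cv2.cvtColor(T["bgr"],cv2.COLOR_BGR2HSV)
sub=hsv[200:250,310:440]
m=cv2.inRange(sub,(5,90,150),(14,200,255))
n,l,st,ce=cv2.connectedComponentsWithStats(m)
for i in range(1,n):
    if st[i,4]>60:
        u,v=ce[i]+[310,200]; print("pad",u,v,st[i],onz(T,u,v,.013))
for u,v,z in [(193,192,.05),(213,235,.078),(270,238,.03),(248,200,.024),(426,216,.04),(311,228,.031)]: print(onz(T,u,v,z).round(3))
E
```

```text
pad 354.17333333333335 222.72666666666666 [ 34  12  22  21 150] [ 0.38919288 -0.00740415  0.013     ]
pad 380.6666666666667 222.281045751634 [ 59  12  22  22 153] [ 0.38894342 -0.0907902   0.013     ]
pad 405.9119496855346 222.9748427672956 [ 85  12  21  23 159] [ 0.38520774 -0.16861649  0.013     ]
pad 330.8421052631579 227.48538011695905 [ 10  17  23  24 171] [0.37537845 0.06757812 0.013     ]
[0.499 0.523 0.05 ]
[0.354 0.436 0.078]
[0.344 0.263 0.03 ]
[0.471 0.342 0.024]
[ 0.403 -0.227  0.04 ]
[0.374 0.129 0.031]
```

View pics/t1.png

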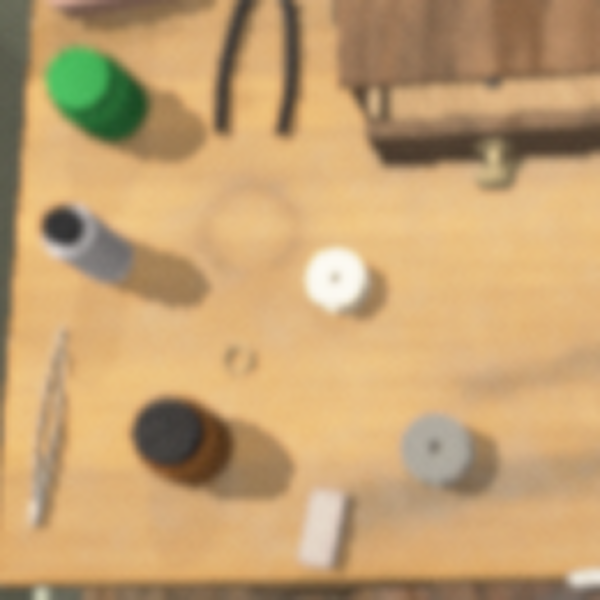

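View pics/s1.png

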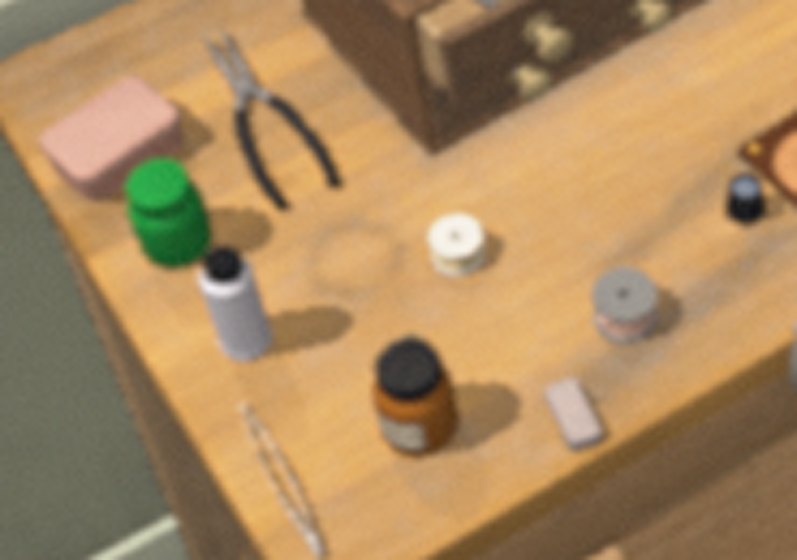

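Crop confirmation:
- **Amber jar:** at (212,234) in the top view and (255,265) in the side view. It is brown with a black cap and label, so it is the one meant. The green one at (193,158) is the decoy.
- **Bottle:** cap at top (189,189).
- **Pale spool (brass):** top (248,200).
- **Grey-flange spool (copper):** top (269,236).

The block is on the right, so the bottle goes to d, the jar to c, copper to b and brass to a.

```bash
cat > meas.py <<'E'
from h import *
def blob(c,box,lo,hi,near=None):
    x0,y0,x1,y1=box; im=c["bgr"][y0:y1,x0:x1]; f=8
    im=cv2.resize(im,None,fx=f,fy=f,interpolation=cv2.INTER_CUBIC)
    m=cv2.inRange(cv2.cvtColor(im,cv2.COLOR_BGR2HSV),lo,hi)
    m=cv2.morphologyEx(m,cv2.MORPH_CLOSE,np.ones((25,25)))
    cs=max(cv2.findContours(m,0,1)[0],key=cv2.contourArea)
    h=cv2.convexHull(cs); (ex,ey),(a,b),_=cv2.fitEllipse(h)
    return (ex+.5)/f-.5+x0,(ey+.5)/f-.5+y0,a/f,b/f
E
python3 - <<'E'
from meas import *
T=cam("top");S=cam("side")
def go(n,c,box,lo,hi,z):
    u,v,a,b=blob(c,box,lo,hi); P=onz(c,u,v,z)
    d=np.linalg.norm(P-c["xyz"])/c["intrinsics"][0,0]
    print(n,c["n"],np.round([u,v],1),"size mm",np.round([a*d*1e3,b*d*1e3]),P.round(4))
dark=((0,0,0),(180,255,75))
go("bottle",T,(182,182,199,197),*dark,.1)
go("bottle",S,(204,235,218,247),*dark,.1)
go("jar",T,(201,224,222,246),*dark,.078)
go("jar",S,(244,256,266,274),*dark,.078)
w=((0,0,190),(180,60,255))
go("brass",T,(238,190,258,210),*w,.024)
go("brass",S,(256,226,277,241),*w,.024)
g=((0,0,120),(180,45,200)); 
go("copper",T,(258,226,280,247),*g,.03)
go("copper",S,(294,238,315,256),*g,.03)
ck=((4,70,140),(16,220,255))
for n,u,v in(("a",331,228),("b",354.5,223),("c",380,223),("d",405,223)):
    go(n,T,(int(u-13),int(v-13),int(u+13),int(v+13)),*ck,.013)
im=cv2.resize(T["bgr"][195:255,300:445],(797,330),interpolation=cv2.INTER_CUBIC); cv2.imwrite("pics/b1.png",im)
E
```

```text
bottle top [188.4 188.7] size mm [20. 24.] [0.5014 0.5133 0.1   ]
bottle side [210.9 240.6] size mm [26. 32.] [0.5375 1.2407 0.1   ]
jar top [211.8 233.6] size mm [41. 46.] [0.3586 0.4398 0.078 ]
jar side [254.9 266.5] size mm [44. 48.] [0.3656 1.1569 0.078 ]
brass top [247.3 200. ] size mm [45. 46.] [0.4709 0.3439 0.024 ]
brass side [265.1 235.3] size mm [39. 44.] [0.457  1.0988 0.024 ]
copper top [269.3 237.1] size mm [46. 49.] [0.3467 0.2657 0.03  ]
copper side [304.7 248.8] size mm [41. 43.] [0.3205 1.0049 0.03  ]
a top [322.8 227.2] size mm [ 86. 134.] [0.3767 0.0935 0.013 ]
b top [348.1 221.3] size mm [ 80. 120.] [0.3943 0.012  0.013 ]
c top [380.2 222.6] size mm [70. 74.] [ 0.3879 -0.0894  0.013 ]
d top [411.7 222.8] size mm [ 88. 117.] [ 0.3853 -0.1864  0.013 ]
```

View pics/b1.png

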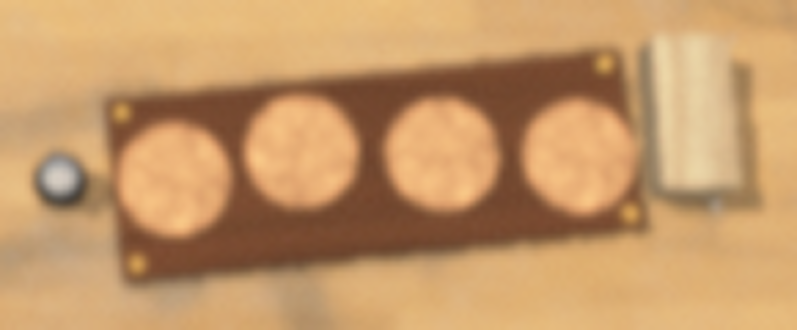

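The pads in the crop are at about (176,179), (301,152), (442,154) and (579,155). The loupe is on the left and the block on the right. My side-view points came out wrong because the rotation is roll/pitch/yaw, not a rotation vector, so I'll fix that. For the pads I'll use Hough circles.

```bash
sed -i 's/c\["R"\]=cv2.Rodrigues(np.array(c\["rotation"\],float))\[0\]/c["R"]=Rn.from_euler("xyz",c["rotation"]).as_matrix()/' h.py
cat > pads.py <<'E'
from meas import *
def pads(c):
    im=cv2.resize(c["bgr"][195:255,300:445],None,fx=8,fy=8,interpolation=cv2.INTER_CUBIC)
    g=cv2.GaussianBlur(im[:,:,1],(9,9),0)
    cc=cv2.HoughCircles(g,cv2.HOUGH_GRADIENT_ALT,1,120,param1=100,param2=.6,minRadius=70,maxRadius=96)
    return [] if cc is None else sorted([((x+.5)/8-.5+300,(y+.5)/8-.5+195,r/8) for x,y,r in cc.reshape(-1,3)])
E
python3 - <<'E'
from pads import *
T=cam("top");S=cam("side")
def go(n,c,box,lo,hi,z):
    u,v,a,b=blob(c,box,lo,hi); P=onz(c,u,v,z)
    d=np.linalg.norm(P-c["xyz"])/c["intrinsics"][0,0]
    print(n,c["n"],np.round([u,v],1),"size mm",np.round([a*d*1e3,b*d*1e3]),P.round(4))
dark=((0,0,0),(180,255,75))
go("bottle",T,(182,182,199,197),*dark,.1)
go("bottle",S,(204,235,218,247),*dark,.1)
go("jar",T,(201,224,222,246),*dark,.078)
go("jar",S,(244,256,266,274),*dark,.078)
w=((0,0,190),(180,60,255))
go("brass",T,(238,190,258,210),*w,.024)
go("brass",S,(256,226,277,241),*w,.024)
g=((0,0,120),(180,45,200)); 
go("copper",T,(258,226,280,247),*g,.03)
go("copper",S,(294,238,315,256),*g,.03)
for u,v,r in pads(T):
    P=onz(T,u,v,.013);print("pad",round(u,1),round(v,1),"r mm",r*P@[0,0,0]+r*1.157/362*1e3,P.round(4))
for u,v in((332-.4,227.5),(354.3,222.2),(380,222.6),(404.9,222.7),(427,216)): print("eye",onz(T,u-.1,v,.013).round(4))
E
```

```text
bottle top [188.4 188.7] size mm [19. 23.] [0.5759 0.3384 0.1   ]
bottle side [211.  240.7] size mm [23. 29.] [0.5775 0.3439 0.1   ]
jar top [211.9 233.6] size mm [39. 44.] [0.4403 0.2664 0.078 ]
jar side [254.9 266.5] size mm [42. 46.] [0.4353 0.2755 0.078 ]
brass top [247.3 200. ] size mm [44. 45.] [0.5555 0.1728 0.024 ]
brass side [265.1 235.3] size mm [39. 44.] [0.5549 0.1772 0.024 ]
copper top [269.3 237.2] size mm [45. 48.] [0.4331 0.0988 0.03  ]
copper side [304.6 248.8] size mm [42. 45.] [0.4334 0.1036 0.03  ]
eye [ 0.4638 -0.0987  0.013 ]
eye [ 0.4801 -0.1724  0.013 ]
eye [ 0.4778 -0.2555  0.013 ]
eye [ 0.4764 -0.3361  0.013 ]
eye [ 0.4975 -0.4093  0.013 ]
```

Both views now agree to within about 5 mm, and the sizes match (reach 0.44 to 0.67 m). Next is a small planner that converts a target into tool-axis units, starting with the copper spool.

```bash
cat > plan.py <<'E'
import sys
from h import *
def plan(*wps):
    o=robot.observe(); p=o["tool_pos"]; R=Rn.from_euler("xyz",o["tool_rot"]).as_matrix(); y0=o["tool_rot"][2]
    print("now",p.round(4),"yaw",round(y0,3),"F",o["contact_force"].round(1),"open",round(o["opening"],4),"grip",round(o["grip_force"],1),"t",round(o["time"],1))
    for w in wps:
        d=R.T@(np.array(w[:3])-p)/.06; s=-(w[3]-y0) if len(w)>3 else 0
        print(w,"->",d.round(3).tolist(),round(s,3))
if __name__=="__main__": plan(*[tuple(map(float,a.split(","))) for a in sys.argv[1:]])
E
python3 plan.py .42,-.35,.24,1.0 .46,-.1,.22,1.571 .434,.101,.18,1.571
python3 - <<'E'
from h import *
T=cam("top")
for u,v in((255,165),(282,177),(321,175),(350,165)): print(onz(T,u,v,.05).round(3),onz(T,u,v,.1).round(3))
S=cam("side")
for u,v,z in((262,208,0.0),(300,200,.05)): print(onz(S,u,v,z).round(3))
print(onz(T,195.5,160,.05).round(3))
E
```

```text
now [ 0.1941 -0.4877  0.2436] yaw 0.379 F [-0.3  0.5  0.4] open 0.0919 grip 0.0 t 0.4
(0.42, -0.35, 0.24, 1.0) -> [4.346, -0.741, 0.061] -0.621
(0.46, -0.1, 0.22, 1.571) -> [6.506, -4.365, 0.395] -1.192
(0.434, 0.101, 0.18, 1.571) -> [7.343, -7.638, 1.062] -1.192
[0.665 0.146 0.05 ] [0.649 0.137 0.1  ]
[0.624 0.059 0.05 ] [0.609 0.054 0.1  ]
[ 0.629 -0.067  0.05 ] [ 0.614 -0.066  0.1  ]
[ 0.662 -0.161  0.05 ] [ 0.646 -0.157  0.1  ]
[0.68  0.119 0.   ]
[0.598 0.013 0.05 ]
[0.685 0.34  0.05 ]
```

Emit:
step_arm(motion=[[[0.9,-0.15,0],-0.12],[[1.8,-0.3,0],-0.24],[[2.7,-0.45,0],-0.36],[[3.6,-0.6,0],-0.48],[[4.4,-0.9,0],-0.6],[[4.9,-1.7,0.1],-0.72],[[5.4,-2.5,0.1],-0.85],[[5.9,-3.3,0.2],-1.0],[[6.3,-4.0,0.3],-1.1],[[6.5,-4.4,0.4],-1.192]], hand=0, squeeze=20)

```text
time: 1.75
tool_pos: [0.459, -0.096, 0.2197]
tool_rot: [3.141, -0.0, 1.576]
contact_force: [-0.4, 0.4, 0.7]
opening: 0.0919
grip_force: 0.0
```

```bash
python3 plan.py .434,.101,.18,1.571 .434,.101,.09,1.571 .434,.101,.021,1.571
```

```text
now [ 0.459  -0.096   0.2197] yaw 1.576 F [-0.4  0.4  0.7] open 0.0919 grip 0.0 t 1.8
(0.434, 0.101, 0.18, 1.571) -> [3.286, -0.4, 0.663] 0.005
(0.434, 0.101, 0.09, 1.571) -> [3.286, -0.401, 2.163] 0.005
(0.434, 0.101, 0.021, 1.571) -> [3.286, -0.401, 3.313] 0.005
```

Emit:
step_arm(motion=[[[0.9,-0.1,0.2],0],[[1.8,-0.2,0.4],0],[[2.7,-0.35,0.6],0],[[3.28,-0.4,0.9],0],[[3.28,-0.4,1.5],0],[[3.28,-0.4,2.0],0],[[3.28,-0.4,2.0],0]])

```text
time: 2.62
tool_pos: [0.4335, 0.0985, 0.0983]
tool_rot: [-3.137, 0.0, 1.571]
contact_force: [0.3, -0.2, 1.0]
opening: 0.0917
grip_force: 0.0
```

```bash
python3 plan.py .434,.101,.021,1.571
python3 - <<'E'
from h import *
T=cam("top");S=cam("side")
a=cv2.resize(T["bgr"][195:275,230:310],(400,400),interpolation=3);b=cv2.resize(S["bgr"][190:270,270:350],(400,400),interpolation=3)
cv2.imwrite("pics/c1.png",np.hstack([a,b]))
E
```

```text
now [0.4335 0.0985 0.0983] yaw 1.571 F [ 0.3 -0.2  1. ] open 0.0917 grip 0.0 t 2.6
(0.434, 0.101, 0.021, 1.571) -> [0.041, 0.013, 1.289] 0.0
```

View pics/c1.png

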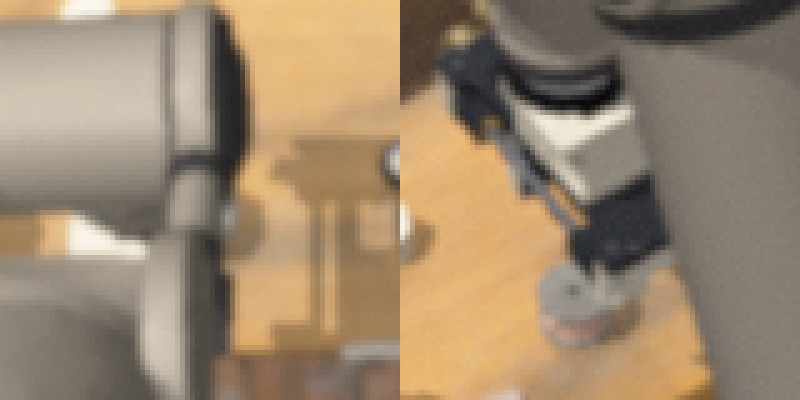

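The side view shows the spool at crop (572,300) with the jaws straddling it, so I'm descending.

Emit:
step_arm(motion=[[[0.02,0,0.3],0],[[0.02,0,0.6],0],[[0.02,0,0.9],0],[[0.02,0,1.15],0],[[0.02,0,1.27],0],[[0.02,0,1.27],0]])

```text
time: 3.48
tool_pos: [0.4354, 0.0996, 0.024]
tool_rot: [3.141, 0.0, 1.571]
contact_force: [0.7, -0.0, 0.2]
opening: 0.0921
grip_force: 0.0
```

Emit:
step_arm(motion=[[[0,0,0],0],[[0,0,0],0],[[0,0,0],0],[[0,0,0],0],[[0,0,0],0],[[0,0,0],0],[[0,0,0],0],[[0,0,0],0]], hand=255, squeeze=20)

```text
time: 4.47
tool_pos: [0.435, 0.0997, 0.0235]
tool_rot: [3.141, 0.0, 1.571]
contact_force: [-0.3, -0.2, 1.4]
opening: 0.0448
grip_force: 20.0
```

Run:
```python
from h import *
S=cam("side")
b=cv2.resize(S["bgr"][215:275,260:350],(750,500),interpolation=3)
cv2.imwrite("pics/c2.png",b)
o=robot.observe();p=o["tool_pos"];print(p,o["opening"])
for dx in(-.0224,0,.0224):
  print(dx,((proj(S,p+[dx,0,-.017])-[260,215])*8.33).round(),((proj(S,p+[dx,0,.007])-[260,215])*8.33).round())
```

```text
[0.43499434 0.09971493 0.0235358 ] 0.04520987086713307
-0.0224 [412. 350.] [411. 313.]
0 [380. 310.] [378. 273.]
0.0224 [348. 270.] [346. 234.]
```

View pics/c2.png

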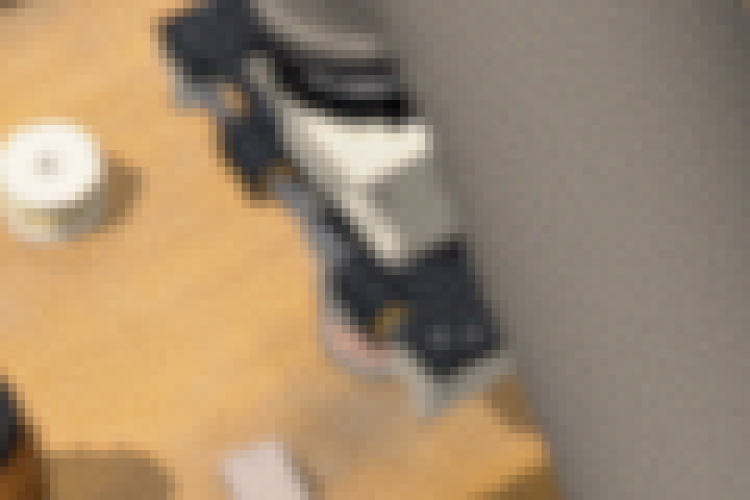

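The jaws close on the spool at a plausible place. The stop at 45 mm against a 48 mm spool is a little short. I'll lift and check that it is held.

Emit:
step_arm(motion=[[[0,0,-0.3],0],[[0,0,-0.8],0],[[0,0,-1.4],0],[[0,0,-1.8],0],[[0,0,-1.8],0]])

```text
time: 5.15
tool_pos: [0.4356, 0.0998, 0.1326]
tool_rot: [3.138, -0.0, 1.571]
contact_force: [-0.2, -0.2, -1.0]
opening: 0.045
grip_force: 20.0
```

```bash
python3 plan.py .480,-.1715,.13,1.571 .48,-.1715,.06,1.571 .48,-.1715,.037,1.571
```

```text
now [0.4356 0.0998 0.1326] yaw 1.571 F [-0.2 -0.2 -1. ] open 0.045 grip 20.0 t 5.2
(0.48, -0.1715, 0.13, 1.571) -> [-4.521, 0.74, 0.044] -0.0
(0.48, -0.1715, 0.06, 1.571) -> [-4.521, 0.736, 1.211] -0.0
(0.48, -0.1715, 0.037, 1.571) -> [-4.521, 0.735, 1.594] -0.0
```

Emit:
step_arm(motion=[[[-0.6,0.1,0],0],[[-1.3,0.2,0],0],[[-2.0,0.33,0],0],[[-2.7,0.44,0],0],[[-3.4,0.55,0],0],[[-4.1,0.67,0],0],[[-4.52,0.74,0],0],[[-4.52,0.74,0.4],0],[[-4.52,0.74,0.9],0],[[-4.52,0.74,1.0],0]])

```text
time: 6.4
tool_pos: [0.4772, -0.1706, 0.0684]
tool_rot: [-3.136, -0.003, 1.571]
contact_force: [-0.3, 0.8, -0.4]
opening: 0.0444
grip_force: 20.0
```

```bash
python3 plan.py .48,-.1715,.037,1.571
python3 - <<'E'
from h import *
for n in("top","side"):
    c=cam(n);p=robot.observe()["tool_pos"];u=proj(c,p);print(n,u)
    if n=="top": continue
    x,y=int(u[0]),int(u[1]);cv2.imwrite("pics/d1.png",cv2.resize(c["bgr"][y-40:y+40,x-60:x+40],(750,600),interpolation=3))
E
```

```text
now [ 0.4772 -0.1706  0.0684] yaw 1.571 F [-0.3  0.8 -0.4] open 0.0444 grip 20.0 t 6.4
(0.48, -0.1715, 0.037, 1.571) -> [-0.017, 0.049, 0.523] -0.0
top [355.45121186 220.08501982]
side [365.30983934 194.23423365]
```

View pics/d1.png

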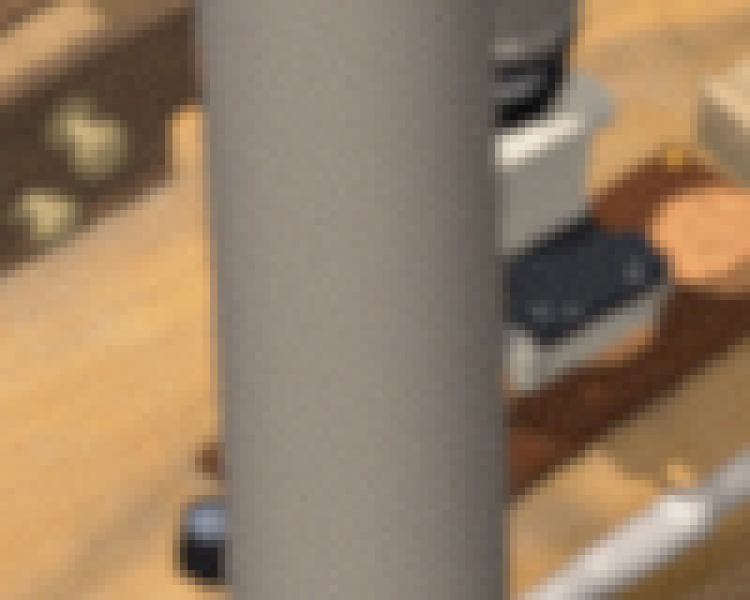

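The arm hides the spool here, and only a jaw and pads c and d are visible. I'll descend by the numbers.

Emit:
step_arm(motion=[[[0,0,0],0],[[0,0,0.2],0],[[0,0,0.35],0],[[0,0,0.4],0],[[0,0,0.4],0],[[0,0,0.4],0]])

```text
time: 7.25
tool_pos: [0.4795, -0.1716, 0.0477]
tool_rot: [3.141, 0.0, 1.571]
contact_force: [0.3, 0.3, -2.0]
opening: 0.045
grip_force: 20.0
```

```bash
python3 plan.py .48,-.1715,.037,1.571
```

```text
now [ 0.4795 -0.1716  0.0477] yaw 1.571 F [ 0.3  0.3 -2. ] open 0.045 grip 20.0 t 7.2
(0.48, -0.1715, 0.037, 1.571) -> [0.002, 0.009, 0.178] -0.0
```

Emit:
step_arm(motion=[[[0,0,0.08],0],[[0,0,0.14],0],[[0,0,0.175],0],[[0,0,0.175],0],[[0,0,0.175],0]])

```text
time: 7.88
tool_pos: [0.4793, -0.1715, 0.037]
tool_rot: [3.142, 0.0, 1.571]
contact_force: [-0.2, -0.4, -1.5]
opening: 0.0449
grip_force: 20.0
```

Emit:
step_arm(motion=[[[0,0,0],0],[[0,0,0],0],[[0,0,0],0],[[0,0,0],0],[[0,0,0],0]], hand=0)

```text
time: 8.5
tool_pos: [0.4793, -0.1715, 0.037]
tool_rot: [3.142, 0.0, 1.571]
contact_force: [0.1, 0.1, -0.4]
opening: 0.0894
grip_force: 0.0
```

Emit:
step_arm(motion=[[[0,0,-0.2],0],[[0,0,-0.6],0],[[0,0,-1.2],0],[[0,0,-2.0],0],[[0,0,-2.8],0],[[0,0,-3],0]])

```text
time: 9.25
tool_pos: [0.4805, -0.1721, 0.2211]
tool_rot: [3.136, 0.003, 1.571]
contact_force: [0.6, 0.2, 0.2]
opening: 0.0917
grip_force: 0.0
```

```bash
python3 plan.py .55,.05,.22,0.8 .5555,.174,.16,0.0
```

```text
now [ 0.4805 -0.1721  0.2211] yaw 1.571 F [0.6 0.2 0.2] open 0.0917 grip 0.0 t 9.2
(0.55, 0.05, 0.22, 0.8) -> [3.701, 1.159, 0.013] 0.771
(0.5555, 0.174, 0.16, 0.0) -> [5.771, 1.245, 1.006] 1.571
```

Emit:
step_arm(motion=[[[0.65,0,0],0.16],[[1.3,0,0],0.33],[[1.95,0.1,0],0.5],[[2.6,0.2,0],0.67],[[3.25,0.35,0],0.84],[[3.9,0.5,0],1.01],[[4.55,0.7,0],1.18],[[5.2,0.95,0.1],1.35],[[5.77,1.24,0.4],1.5],[[5.77,1.24,0.9],1.571]])

```text
time: 10.5
tool_pos: [0.5545, 0.1771, 0.1625]
tool_rot: [-3.141, -0.002, -0.001]
contact_force: [-0.2, -0.8, -0.1]
opening: 0.0913
grip_force: 0.0
```

```bash
python3 plan.py .5555,.174,.08,0.0 .5555,.174,.0205,0.0
python3 - <<'E'
from pads import *
T=cam("top");S=cam("side")
cv2.imwrite("pics/e1.png",np.vstack([cv2.resize(T["bgr"][195:245,300:400],(600,300),interpolation=3),cv2.resize(S["bgr"][180:240,320:440],(600,300),interpolation=3)]))
E
```

```text
now [0.5545 0.1771 0.1625] yaw -0.001 F [-0.2 -0.8 -0.1] open 0.0913 grip 0.0 t 10.5
(0.5555, 0.174, 0.08, 0.0) -> [0.014, 0.053, 1.375] -0.001
(0.5555, 0.174, 0.0205, 0.0) -> [0.012, 0.053, 2.367] -0.001
```

View pics/e1.png

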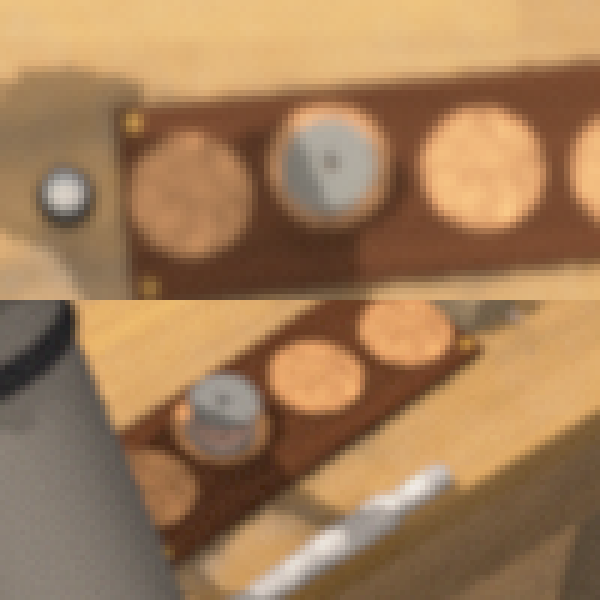

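The copper spool stands on pad b. In the top crop its hub is at (333,161) and the pad is at (329,164). In the side view pads c and d are at (316,376) and (406,331). Next I'll quantify the offset in both views.

```bash
cat > chk.py <<'E'
from meas import *
def fit(c,box,lo,hi,z,n):
    u,v,a,b=blob(c,box,lo,hi); P=onz(c,u,v,z); d=np.linalg.norm(P-c["xyz"])/c["intrinsics"][0,0]*1e3
    print(n,c["n"],np.round([u,v,a*d,b*d],1),P.round(4)); return P
E
python3 - <<'E'
from chk import *
T=cam("top");S=cam("side")
print("pad b",onz(T,354.3,222,.013).round(4)," hub",onz(T,355.1,221.4,.043).round(4))
print("side hub",onz(S,320+225/5-.4,180+98/5-.4,.043).round(4))
fit(T,(345,212,365,232),(70,0,90),(130,70,220),.043,"copper")
fit(S,(353,190,376,206),(70,0,90),(130,70,220),.043,"copper")
ck=((3,90,150),(18,200,255))
fit(T,(369,211,392,234),*ck,.013,"c"); fit(T,(394,211,416,234),*ck,.013,"d")
fit(S,(372,187,394,204),*ck,.013,"c"); fit(S,(391,177,411,194),*ck,.013,"d")
E
python3 plan.py .5555,.174,.08,0.0 .5555,.174,.0205,0.0
```

```text
pad b [ 0.4808 -0.1728  0.013 ]  hub [ 0.4779 -0.1723  0.043 ]
side hub [ 0.4803 -0.1717  0.043 ]
now [0.5533 0.1745 0.1629] yaw 0.001 F [-0.4 -0.3  0.5] open 0.092 grip 0.0 t 10.7
(0.5555, 0.174, 0.08, 0.0) -> [0.039, 0.007, 1.381] 0.001
(0.5555, 0.174, 0.0205, 0.0) -> [0.041, 0.007, 2.373] 0.001Traceback (most recent call last):
  File "<stdin>", line 5, in <module>
  File "chk.py", line 3, in fit
    u,v,a,b=blob(c,box,lo,hi); P=onz(c,u,v,z); d=np.linalg.norm(P-c["xyz"])/c["intrinsics"][0,0]*1e3
            ~~~~^^^^^^^^^^^^^
  File "meas.py", line 7, in blob
    cs=max(cv2.findContours(m,0,1)[0],key=cv2.contourArea)
ValueError: max() iterable argument is empty
```

Both views put the hub at TCP ± 1.5 mm, and copper sits within about 2 mm of pad b's centre. The top view agrees with the arm, so I'll trust it. Next is brass.

Emit:
step_arm(motion=[[[0.03,0,0.4],0],[[0.03,0,0.8],0],[[0.03,0,1.2],0],[[0.03,0,1.6],0],[[0.03,0,2.0],0],[[0.03,0,2.25],0],[[0.03,0,2.35],0],[[0.03,0,2.35],0],[[0.03,0,2.35],0]])

```text
time: 11.82
tool_pos: [0.5561, 0.1748, 0.0229]
tool_rot: [-3.141, -0.002, -0.0]
contact_force: [0.2, 0.2, 1.0]
opening: 0.092
grip_force: 0.0
```

Emit:
step_arm(motion=[[[0,0,0],0],[[0,0,0],0],[[0,0,0],0],[[0,0,0],0],[[0,0,0],0],[[0,0,0],0],[[0,0,0],0],[[0,0,0],0],[[0,0,0],0]], hand=255)

```text
time: 12.95
tool_pos: [0.5555, 0.1747, 0.022]
tool_rot: [3.141, 0.0, -0.0]
contact_force: [-0.1, -0.7, 0.2]
opening: 0.0368
grip_force: 20.0
```

Emit:
step_arm(motion=[[[0,0,-0.3],0],[[0,0,-0.8],0],[[0,0,-1.4],0],[[0,0,-2.0],0],[[0,0,-2.0],0]])

```text
time: 13.58
tool_pos: [0.5574, 0.1752, 0.1463]
tool_rot: [-3.14, -0.008, -0.0]
contact_force: [-0.1, 0.2, -1.4]
opening: 0.0366
grip_force: 20.0
```

```bash
python3 plan.py  .464,-.098,.14,1.571 .464,-.098,.05,1.571
```

```text
now [0.5574 0.1752 0.1463] yaw -0.0 F [-0.1  0.2 -1.4] open 0.0366 grip 20.0 t 13.6
(0.464, -0.098, 0.14, 1.571) -> [-1.557, 4.553, 0.087] -1.571
(0.464, -0.098, 0.05, 1.571) -> [-1.568, 4.555, 1.587] -1.571
```

Emit:
step_arm(motion=[[[-0.15,0.45,0.1],-0.15],[[-0.3,0.9,0.1],-0.32],[[-0.47,1.4,0.1],-0.49],[[-0.64,1.9,0.1],-0.66],[[-0.8,2.4,0.1],-0.83],[[-0.97,2.9,0.1],-1.0],[[-1.14,3.4,0.1],-1.17],[[-1.3,3.9,0.1],-1.34],[[-1.45,4.3,0.2],-1.5],[[-1.53,4.56,0.4],-1.571]])

```text
time: 14.82
tool_pos: [0.463, -0.0998, 0.1179]
tool_rot: [3.141, 0.0, 1.573]
contact_force: [0.2, -0.4, -0.8]
opening: 0.0366
grip_force: 20.0
```

Emit:
step_arm(motion=[[[0,0,0.3],0],[[0,0,0.7],0],[[0,0,0.9],0],[[0,0,0.9],0],[[0,0,0.9],0]])

```text
time: 15.45
tool_pos: [0.464, -0.0989, 0.0646]
tool_rot: [3.141, 0.0, 1.571]
contact_force: [0.1, -0.3, 0.3]
opening: 0.0364
grip_force: 20.0
```

```bash
python3 plan.py  .465,-.0985,.0355,1.571
```

```text
now [ 0.464  -0.0989  0.0646] yaw 1.571 F [ 0.1 -0.3  0.3] open 0.0364 grip 20.0 t 15.4
(0.465, -0.0985, 0.0355, 1.571) -> [0.007, 0.016, 0.484] -0.0
```

Emit:
step_arm(motion=[[[0,0.01,0.2],0],[[0,0.01,0.35],0],[[0,0.01,0.44],0],[[0,0.01,0.48],0],[[0,0.01,0.48],0],[[0,0.01,0.48],0]])

```text
time: 16.2
tool_pos: [0.4644, -0.0989, 0.0353]
tool_rot: [3.141, 0.0, 1.571]
contact_force: [-0.1, -0.0, -1.0]
opening: 0.0367
grip_force: 20.0
```

Emit:
step_arm(motion=[[[0,0,0],0],[[0,0,0],0],[[0,0,0],0],[[0,0,0],0],[[0,0,0],0],[[0,0,0],0]], hand=0)

```text
time: 16.95
tool_pos: [0.4643, -0.0989, 0.0352]
tool_rot: [3.142, 0.0, 1.571]
contact_force: [-0.2, -0.3, 0.3]
opening: 0.0901
grip_force: 0.0
```

Emit:
step_arm(motion=[[[0,0,-0.2],0],[[0,0,-0.6],0],[[0,0,-1.2],0],[[0,0,-2.0],0],[[0,0,-2.8],0],[[0,0,-3],0]])

```text
time: 17.7
tool_pos: [0.4655, -0.0993, 0.2191]
tool_rot: [3.135, 0.003, 1.571]
contact_force: [-0.1, -0.2, 0.1]
opening: 0.0918
grip_force: 0.0
```

```bash
python3 plan.py .45,.1,.22,0.5 .440,.268,.16,0.0 .440,.268,.040,0
```

```text
now [ 0.4655 -0.0993  0.2191] yaw 1.571 F [-0.1 -0.2  0.1] open 0.0918 grip 0.0 t 17.7
(0.45, 0.1, 0.22, 0.5) -> [3.321, -0.257, -0.026] 1.071
(0.44, 0.268, 0.16, 0.0) -> [6.124, -0.43, 0.966] 1.571
(0.44, 0.268, 0.04, 0.0) -> [6.129, -0.442, 2.966] 1.571
```

Emit:
step_arm(motion=[[[0.65,0,0],0.16],[[1.3,-0.1,0],0.33],[[1.95,-0.15,0],0.5],[[2.6,-0.2,0],0.67],[[3.25,-0.25,0],0.84],[[3.9,-0.3,0],1.01],[[4.6,-0.35,0],1.18],[[5.3,-0.4,0.1],1.35],[[5.9,-0.41,0.4],1.5],[[6.14,-0.41,0.9],1.571]])

```text
time: 18.95
tool_pos: [0.4395, 0.2715, 0.161]
tool_rot: [-3.141, -0.001, -0.001]
contact_force: [-0.1, 0.4, -1.1]
opening: 0.0919
grip_force: 0.0
```

```bash
python3 plan.py .4415,.269,.07,0.0 .4415,.269,.040,0;  python3 - <<'E'
from h import *
T=cam("top");S=cam("side")
t=cv2.resize(T["bgr"][195:245,300:440],(796,284),interpolation=3)
cv2.imwrite("pics/f1.png",np.vstack([t,cv2.resize(S["bgr"][180:236,280:437],(796,284),interpolation=3)]))
E
```

```text
now [0.4395 0.2715 0.161 ] yaw -0.001 F [-0.1  0.4 -1.1] open 0.0919 grip 0.0 t 18.9
(0.4415, 0.269, 0.07, 0.0) -> [0.032, 0.042, 1.516] -0.001
(0.4415, 0.269, 0.04, 0.0) -> [0.031, 0.043, 2.016] -0.001
```

View pics/f1.png

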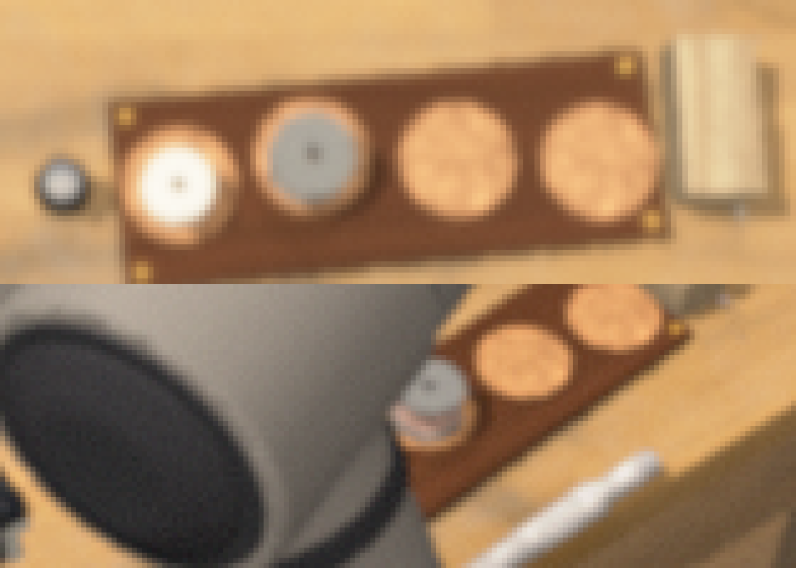

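Top crop: the brass hub is at (178,183) on pad a, centred near (182,185). The copper hub is at (314,154) on pad b near (311,155). Pads c and d are at (457,159) and (601,161).

```bash
python3 - <<'E'
from h import *
T=cam("top")
f=lambda x,y,z:onz(T,(x+.5)/5.686-.5+300,(y+.5)/5.68-.5+195,z).round(4)
print("a",f(182,185,.013),"brass",f(178,183,.037));print("b",f(311,155,.013),"cop",f(314,154,.043));print("c",f(457,159,.013),"d",f(601,161,.013))
E
python3 plan.py .4415,.269,.040,0
```

```text
a [ 0.4649 -0.099   0.013 ] brass [ 0.4626 -0.0959  0.037 ]
b [ 0.4812 -0.1727  0.013 ] cop [ 0.4769 -0.1713  0.043 ]
c [ 0.4778 -0.2557  0.013 ] d [ 0.4757 -0.3376  0.013 ]
now [0.4383 0.2694 0.1598] yaw 0.003 F [ 0.6 -0.5  0.1] open 0.0916 grip 0.0 t 19.1
(0.4415, 0.269, 0.04, 0.0) -> [0.062, 0.002, 1.997] 0.003
```

Emit:
step_arm(motion=[[[0.01,0,0.4],0],[[0.02,0,0.8],0],[[0.02,0,1.2],0],[[0.02,0,1.6],0],[[0.02,0,1.9],0],[[0.02,0,2.0],0],[[0.02,0,2.0],0],[[0.02,0,2.0],0]])

```text
time: 20.1
tool_pos: [0.4416, 0.2696, 0.0422]
tool_rot: [-3.141, -0.002, -0.0]
contact_force: [-0.1, -0.6, 0.7]
opening: 0.0921
grip_force: 0.0
```

Emit:
step_arm(motion=[[[0,0,0],0],[[0,0,0],0],[[0,0,0],0],[[0,0,0],0],[[0,0,0],0],[[0,0,0],0],[[0,0,0],0],[[0,0,0],0]], hand=255)

```text
time: 21.1
tool_pos: [0.4409, 0.2697, 0.0413]
tool_rot: [-3.141, -0.0, -0.0]
contact_force: [-0.7, 1.6, 2.0]
opening: 0.0549
grip_force: 20.0
```

Emit:
step_arm(motion=[[[0,0,-0.3],0],[[0,0,-0.8],0],[[0,0,-1.4],0],[[0,0,-2.0],0],[[0,0,-2.4],0],[[0,0,-2.4],0]])

```text
time: 21.85
tool_pos: [0.4414, 0.2696, 0.1862]
tool_rot: [-3.141, -0.003, -0.0]
contact_force: [-0.0, -0.5, -1.9]
opening: 0.0548
grip_force: 20.0
```

```bash
python3 plan.py .4795,-.2555,.16,1.571 .4795,-.2555,.0555,1.571
```

```text
now [0.4414 0.2696 0.1862] yaw -0.0 F [-0.  -0.5 -1.9] open 0.0548 grip 20.0 t 21.9
(0.4795, -0.2555, 0.16, 1.571) -> [0.636, 8.752, 0.432] -1.571
(0.4795, -0.2555, 0.0555, 1.571) -> [0.631, 8.753, 2.174] -1.571
```

Emit:
step_arm(motion=[[[0.05,0.6,0],-0.15],[[0.1,1.4,0],-0.32],[[0.2,2.2,0],-0.49],[[0.25,3.0,0],-0.66],[[0.3,3.8,0],-0.83],[[0.35,4.6,0],-1.0],[[0.4,5.4,0],-1.15],[[0.5,6.2,0],-1.3],[[0.55,7.0,0],-1.45],[[0.6,7.8,0],-1.571]])

```text
time: 23.1
tool_pos: [0.4758, -0.1997, 0.1832]
tool_rot: [-3.139, -0.002, 1.575]
contact_force: [0.2, -0.1, -2.4]
opening: 0.0548
grip_force: 20.0
```

```bash
python3 plan.py .4795,-.2555,.07,1.571
```

```text
now [ 0.4758 -0.1997  0.1832] yaw 1.575 F [ 0.2 -0.1 -2.4] open 0.0548 grip 20.0 t 23.1
(0.4795, -0.2555, 0.07, 1.571) -> [-0.933, 0.064, 1.884] 0.004
```

Emit:
step_arm(motion=[[[-0.5,0.02,0],0],[[-0.9,0.04,0],0],[[-0.9,0.04,0.2],0],[[-0.9,0.04,0.7],0],[[-0.9,0.04,1.2],0],[[-0.9,0.04,1.6],0],[[-0.9,0.04,1.8],0],[[-0.9,0.04,1.8],0],[[-0.9,0.04,1.8],0]])

```text
time: 24.22
tool_pos: [0.4796, -0.2525, 0.078]
tool_rot: [3.14, 0.001, 1.571]
contact_force: [0.6, 0.4, -3.0]
opening: 0.0546
grip_force: 20.0
```

```bash
python3 plan.py .4795,-.2555,.0545,1.571
```

```text
now [ 0.4796 -0.2525  0.078 ] yaw 1.571 F [ 0.6  0.4 -3. ] open 0.0546 grip 20.0 t 24.2
(0.4795, -0.2555, 0.0545, 1.571) -> [-0.049, -0.003, 0.391] 0.0
```

Emit:
step_arm(motion=[[[-0.05,0,0.15],0],[[-0.05,0,0.27],0],[[-0.05,0,0.35],0],[[-0.05,0,0.385],0],[[-0.05,0,0.385],0],[[-0.05,0,0.385],0]])

```text
time: 24.98
tool_pos: [0.4791, -0.2555, 0.0543]
tool_rot: [3.142, 0.0, 1.571]
contact_force: [-0.2, 0.5, 0.4]
opening: 0.0545
grip_force: 20.0
```

Emit:
step_arm(motion=[[[0,0,0],0],[[0,0,0],0],[[0,0,0],0],[[0,0,0],0],[[0,0,0],0],[[0,0,0],0]], hand=0)

```text
time: 25.72
tool_pos: [0.4791, -0.2555, 0.0541]
tool_rot: [3.142, 0.0, 1.571]
contact_force: [-0.7, 0.4, -0.4]
opening: 0.0918
grip_force: 0.0
```

Emit:
step_arm(motion=[[[0,0,-0.2],0],[[0,0,-0.6],0],[[0,0,-1.2],0],[[0,0,-1.8],0],[[0,0,-2.4],0],[[0,0,-2.9],0]])

```text
time: 26.48
tool_pos: [0.4792, -0.2555, 0.2307]
tool_rot: [3.14, 0.001, 1.571]
contact_force: [0.5, -0.1, -0.3]
opening: 0.0915
grip_force: 0.0
```

```bash
python3 plan.py .45,.1,.22,0.5 .5775,.340,.2,0.0
```

```text
now [ 0.4792 -0.2555  0.2307] yaw 1.571 F [ 0.5 -0.1 -0.3] open 0.0915 grip 0.0 t 26.5
(0.45, 0.1, 0.22, 0.5) -> [5.925, -0.487, 0.169] 1.071
(0.5775, 0.34, 0.2, 0.0) -> [9.926, 1.637, 0.501] 1.571
```

Emit:
step_arm(motion=[[[0.7,-0.05,0],0],[[1.6,-0.1,0],0.15],[[2.5,-0.2,0],0.3],[[3.4,-0.3,0],0.47],[[4.3,-0.35,0],0.64],[[5.2,-0.4,0],0.81],[[6.1,-0.3,0],0.98],[[7.0,0,0],1.15],[[7.9,0.4,0],1.32],[[8.7,0.9,0],1.49]])

```text
time: 27.72
tool_pos: [0.533, 0.268, 0.2295]
tool_rot: [-3.141, -0.002, 0.075]
contact_force: [1.4, 0.4, 0.3]
opening: 0.092
grip_force: 0.0
```

```bash
python3 plan.py .5775,.340,.17,0.0
```

```text
now [0.533  0.268  0.2295] yaw 0.075 F [1.4 0.4 0.3] open 0.092 grip 0.0 t 27.7
(0.5775, 0.34, 0.17, 0.0) -> [0.828, -1.14, 0.993] 0.075
```

Emit:
step_arm(motion=[[[0.4,-0.6,0],0.075],[[0.8,-1.15,0],0.075],[[0.8,-1.15,0.4],0.075],[[0.8,-1.15,0.8],0.075],[[0.8,-1.15,0.8],0.075],[[0.8,-1.15,0.8],0.075]])

```text
time: 28.48
tool_pos: [0.5756, 0.3387, 0.1817]
tool_rot: [-3.141, -0.002, 0.006]
contact_force: [0.5, 0.4, -0.5]
opening: 0.0917
grip_force: 0.0
```

```bash
python3 plan.py .5775,.340,.064,0.0
python3 - <<'E'
from h import *
T=cam("top");S=cam("side")
t=cv2.resize(T["bgr"][195:245,300:440],(796,284),interpolation=3)
cv2.imwrite("pics/g1.png",np.vstack([t,cv2.resize(S["bgr"][180:280,170:310],(420,300),interpolation=3,).repeat(1,0) if 0 else cv2.copyMakeBorder(cv2.resize(S["bgr"][180:280,170:310],(420,300),interpolation=3),0,0,0,376,0)]))
f=lambda x,y,z:onz(T,x,y,z).round(4)
E
```

```text
now [0.5756 0.3387 0.1817] yaw 0.006 F [ 0.5  0.4 -0.5] open 0.0917 grip 0.0 t 28.5
(0.5775, 0.34, 0.064, 0.0) -> [0.029, -0.019, 1.962] 0.006
```

View pics/g1.png

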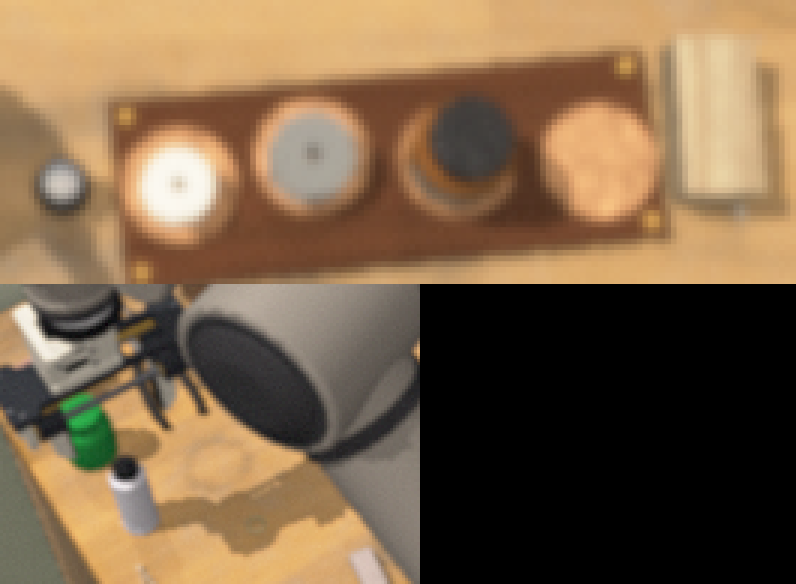

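The jar is upright on pad c (cap at (474,137)). The bottle stands at crop (133,500) below the open jaws, clear of the green jar, so I'm descending.

Emit:
step_arm(motion=[[[0.02,-0.02,0.4],0],[[0.02,-0.02,0.8],0],[[0.02,-0.02,1.2],0],[[0.02,-0.02,1.5],0],[[0.02,-0.02,1.8],0],[[0.02,-0.02,1.95],0],[[0.02,-0.02,1.95],0],[[0.02,-0.02,1.95],0]])

```text
time: 29.58
tool_pos: [0.5768, 0.34, 0.0639]
tool_rot: [-3.141, -0.001, 0.006]
contact_force: [0.1, -0.3, -0.7]
opening: 0.0918
grip_force: 0.0
```

Emit:
step_arm(motion=[[[0,0,0],0],[[0,0,0],0],[[0,0,0],0],[[0,0,0],0],[[0,0,0],0],[[0,0,0],0],[[0,0,0],0],[[0,0,0],0],[[0,0,0],0]], hand=255)

```text
time: 30.7
tool_pos: [0.5763, 0.3398, 0.0631]
tool_rot: [3.142, -0.0, 0.006]
contact_force: [0.7, 0.2, -0.0]
opening: 0.0373
grip_force: 20.0
```

Emit:
step_arm(motion=[[[0,0,-0.3],0],[[0,0,-0.8],0],[[0,0,-1.4],0],[[0,0,-2.0],0],[[0,0,-2.4],0],[[0,0,-2.4],0]])

```text
time: 31.45
tool_pos: [0.5772, 0.3403, 0.2105]
tool_rot: [-3.139, -0.005, 0.006]
contact_force: [0.8, 0.3, -1.7]
opening: 0.0375
grip_force: 20.0
```

```bash
python3 plan.py .46,.0,.21,.9 .4775,-.3370,.21,1.571
python3 - <<'E'
from h import *
T=cam("top")
print("jar cap",onz(T,(474.5)/5.686-.5+300,(137.5)/5.68-.5+195,.091).round(4))
E
```

```text
now [0.5772 0.3403 0.2105] yaw 0.006 F [ 0.8  0.3 -1.7] open 0.0375 grip 20.0 t 31.4
(0.46, 0.0, 0.21, 0.9) -> [-1.987, 5.66, -0.015] -0.894
(0.4775, -0.337, 0.21, 1.571) -> [-1.729, 11.279, -0.027] -1.565
jar cap [ 0.4774 -0.2517  0.091 ]
```

Emit:
step_arm(motion=[[[-0.4,0.5,0],-0.1],[[-0.8,1.2,0],-0.25],[[-1.1,2.0,0],-0.4],[[-1.4,2.8,0],-0.55],[[-1.6,3.6,0],-0.7],[[-1.8,4.4,0],-0.85],[[-1.9,5.2,0],-1.0],[[-1.95,6.0,0],-1.15],[[-1.9,6.8,0],-1.3],[[-1.9,7.6,0],-1.45]])

```text
time: 32.75
tool_pos: [0.4641, -0.1181, 0.206]
tool_rot: [-3.14, -0.001, 1.461]
contact_force: [0.6, -0.2, -0.5]
opening: 0.0375
grip_force: 20.0
```

```bash
python3 plan.py .4775,-.3395,.21,1.571
```

```text
now [ 0.4641 -0.1181  0.206 ] yaw 1.461 F [ 0.6 -0.2 -0.5] open 0.0375 grip 20.0 t 32.8
(0.4775, -0.3395, 0.21, 1.571) -> [-3.643, 0.628, -0.07] -0.11
```

Emit:
step_arm(motion=[[[-0.7,0.12,0],-0.05],[[-1.5,0.25,0],-0.11],[[-2.3,0.4,0],-0.11],[[-3.0,0.52,0],-0.11],[[-3.5,0.6,0],-0.11],[[-3.6,0.62,0],-0.11],[[-3.6,0.62,0.3],-0.11],[[-3.6,0.62,0.8],-0.11],[[-3.6,0.62,0.9],-0.11],[[-3.6,0.62,0.9],-0.11]])

```text
time: 34.0
tool_pos: [0.4771, -0.3349, 0.1531]
tool_rot: [-3.141, -0.001, 1.566]
contact_force: [0.7, -0.1, -0.8]
opening: 0.0376
grip_force: 20.0
```

```bash
python3 plan.py .4775,-.3395,.09,1.571
```

```text
now [ 0.4771 -0.3349  0.1531] yaw 1.566 F [ 0.7 -0.1 -0.8] open 0.0376 grip 20.0 t 34.0
(0.4775, -0.3395, 0.09, 1.571) -> [-0.077, 0.007, 1.051] -0.005
```

Emit:
step_arm(motion=[[[-0.07,0,0.3],0],[[-0.07,0,0.6],0],[[-0.07,0,0.9],0],[[-0.07,0,1.05],0],[[-0.07,0,1.05],0],[[-0.07,0,1.05],0]])

```text
time: 34.75
tool_pos: [0.4774, -0.3403, 0.0908]
tool_rot: [3.141, 0.001, 1.566]
contact_force: [0.2, -0.3, -0.7]
opening: 0.0375
grip_force: 20.0
```

```bash
python3 plan.py .4775,-.3395,.0763,1.571
```

```text
now [ 0.4774 -0.3403  0.0908] yaw 1.566 F [ 0.2 -0.3 -0.7] open 0.0375 grip 20.0 t 34.8
(0.4775, -0.3395, 0.0763, 1.571) -> [0.013, 0.001, 0.242] -0.005
```

Emit:
step_arm(motion=[[[0,0,0.1],0],[[0,0,0.18],0],[[0,0,0.22],0],[[0,0,0.24],0],[[0,0,0.24],0],[[0,0,0.24],0]])

```text
time: 35.5
tool_pos: [0.477, -0.3399, 0.076]
tool_rot: [3.142, 0.0, 1.566]
contact_force: [-0.7, 0.7, 3.0]
opening: 0.0378
grip_force: 20.0
```

Emit:
step_arm(motion=[[[0,0,0],0],[[0,0,0],0],[[0,0,0],0],[[0,0,0],0],[[0,0,0],0],[[0,0,0],0]], hand=0)

```text
time: 36.25
tool_pos: [0.4771, -0.3399, 0.0757]
tool_rot: [-3.142, 0.0, 1.566]
contact_force: [-0.4, 0.6, -0.2]
opening: 0.0904
grip_force: 0.0
```

Emit:
step_arm(motion=[[[0,0,-0.2],0],[[0,0,-0.6],0],[[0,0,-1.2],0],[[0,0,-1.8],0],[[0,0,-2.4],0],[[0,0,-2.6],0]])

```text
time: 37.0
tool_pos: [0.4778, -0.3405, 0.2348]
tool_rot: [3.138, 0.003, 1.566]
contact_force: [0.9, -0.0, -1.3]
opening: 0.0916
grip_force: 0.0
```

Emit:
step_arm(motion=[[[1,0,0],0],[[2,0,0],0],[[3,0,0],0],[[4,0,0],0],[[5,0,0],0],[[6,0,0],0],[[7,0,0],0],[[8,0,0],0],[[9,0,0],0],[[9,0,0],0]])

```text
time: 38.25
tool_pos: [0.4787, 0.2038, 0.2308]
tool_rot: [-3.14, -0.0, 1.572]
contact_force: [0.1, -0.1, 0.9]
opening: 0.0917
grip_force: 0.0
```

Run:
```python
from h import *
T=cam("top");S=cam("side");print(robot.observe()["tool_pos"])
cv2.imwrite("pics/T2.png",T["bgr"]);cv2.imwrite("pics/S2.png",S["bgr"])
t=cv2.resize(T["bgr"][195:245,300:440],(796,284),interpolation=3)
cv2.imwrite("pics/k1.png",np.vstack([t,cv2.resize(S["bgr"][165:227,320:492],(796,287),interpolation=3)]))
```

```text
[0.47914519 0.20032344 0.23089071]
```

View pics/k1.png

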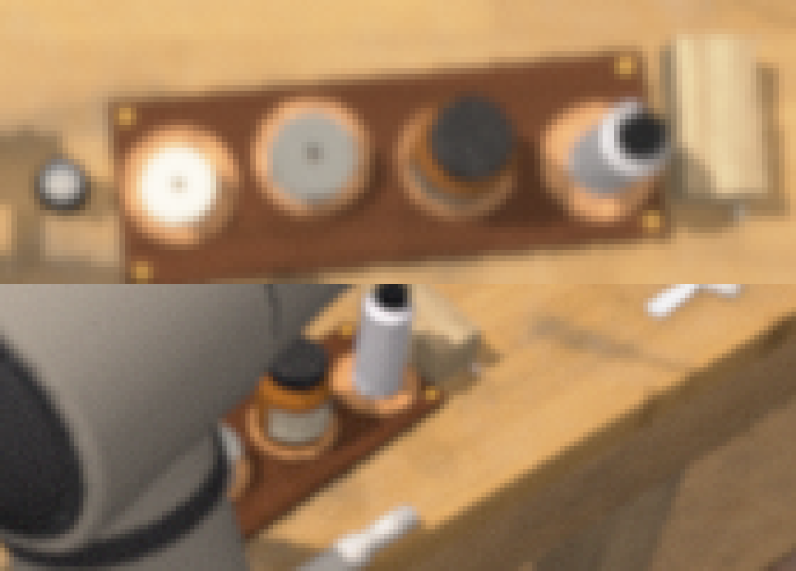

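All four stand in order. The top crop has the bottle cap at (641,134), the jar cap at (474,137), and the spool hubs at (178,183) and (314,154). Next I'll check centring in numbers.

Run:
```python
from h import *
T=cam("top");S=cam("side")
f=lambda x,y,z:onz(T,(x+.5)/5.686-.5+300,(y+.5)/5.68-.5+195,z)
g=lambda x,y,z:onz(S,(x+.5)/4.628-.5+320,(y-284+.5)/4.628-.5+165,z)
for n,o,z,p in(("brass",(178,183),.037,(182,185)),("copper",(314,154),.043,(311,155)),("jar",(474,137),.091,(457,159)),("bottle",(641,134),.113,(601,161))):
    print(n,f(*o,z).round(4),"off mm",((f(*o,z)-f(*p,.013))[:2]*1e3).round(1))
# side: predicted pad outline boxes at d,c for centre candidates
a=np.linspace(0,6.28,60)
def box(x,y,r,z):
    q=np.array([(proj(S,[x+r*np.cos(t),y+r*np.sin(t),z])-[320,165]+.5)*4.628+[0,284] for t in a]);return q.min(0).round(),q.max(0).round()
print("padd",box(.4757,-.3376,.033,.013),"bottle foot",box(.4757,-.3376,.019,.013));print("padc",box(.4778,-.2557,.033,.013),"jar",box(.4778,-.2557,.028,.03),"cap",box(.4778,-.2557,.021,.091))
print("bottle cap",box(.4757,-.3376,.014,.113))
```

```text
brass [ 0.4626 -0.0959  0.037 ] off mm [-2.3  3.1]
copper [ 0.4769 -0.1713  0.043 ] off mm [-4.2  1.4]
jar [ 0.4774 -0.2517  0.091 ] off mm [-0.5  4. ]
bottle [ 0.4742 -0.3348  0.113 ] off mm [-1.5  2.8]
padd (array([336., 350.]), array([423., 413.])) bottle foot (array([355., 363.]), array([404., 399.]))
padc (array([252., 393.]), array([339., 458.])) jar (array([260., 383.]), array([335., 438.])) cap (array([277., 333.]), array([335., 375.]))
bottle cap (array([377., 275.]), array([416., 302.]))
```

Offsets are 3 to 4 mm. There is plenty of time, so I'll trim brass, copper and jar with a regrip, a tiny lift and a shift.

Emit:
step_arm(motion=[[[-0.8,0,0],0],[[-1.7,-0.1,0],0],[[-2.6,-0.15,0],0],[[-3.5,-0.2,0],0],[[-4.4,-0.21,0],0],[[-4.9,-0.21,0.3],0],[[-4.98,-0.21,0.9],0],[[-4.98,-0.21,1.5],0],[[-4.98,-0.21,2.1],0],[[-4.98,-0.21,2.1],0]])

```text
time: 39.7
tool_pos: [0.4635, -0.0993, 0.1039]
tool_rot: [-3.136, -0.002, 1.563]
contact_force: [0.7, 0.1, 0.3]
opening: 0.0918
grip_force: 0.0
```

```bash
python3 plan.py .4663,-.0989,.0355,1.571
```

```text
now [ 0.4635 -0.0993  0.1039] yaw 1.563 F [0.7 0.1 0.3] open 0.0918 grip 0.0 t 39.7
(0.4663, -0.0989, 0.0355, 1.571) -> [0.005, 0.052, 1.14] -0.008
```

Emit:
step_arm(motion=[[[0,0,0.4],0],[[0,0,0.8],0],[[0,0,1.05],0],[[0,0,1.1],0],[[0,0,1.1],0],[[0,0,1.1],0]])

```text
time: 40.45
tool_pos: [0.4663, -0.099, 0.0408]
tool_rot: [3.14, 0.001, 1.566]
contact_force: [0.3, -0.8, -0.5]
opening: 0.0917
grip_force: 0.0
```

Emit:
step_arm(motion=[[[0,0,0],0],[[0,0,0],0],[[0,0,0],0],[[0,0,0],0],[[0,0,0],0],[[0,0,0],0],[[0,0,0],0],[[0,0,0],0],[[0,0,0],0]], hand=255)

```text
time: 41.58
tool_pos: [0.4657, -0.0986, 0.0397]
tool_rot: [3.142, 0.0, 1.566]
contact_force: [-0.0, -0.6, -0.3]
opening: 0.0369
grip_force: 20.0
```

Emit:
step_arm(motion=[[[0,0,-0.06],0],[[-0.05,0.01,-0.06],0],[[-0.05,0.01,-0.06],0],[[-0.05,0.01,-0.06],0],[[-0.05,0.01,-0.02],0],[[-0.05,0.01,0.0],0],[[-0.05,0.01,0.0],0],[[-0.05,0.01,0.0],0]])

```text
time: 42.58
tool_pos: [0.4662, -0.1016, 0.0397]
tool_rot: [-3.141, 0.0, 1.566]
contact_force: [-0.7, -0.0, 0.2]
opening: 0.0367
grip_force: 20.0
```

Emit:
step_arm(motion=[[[0,0,0],0],[[0,0,0],0],[[0,0,0],0],[[0,0,0],0],[[0,0,0],0],[[0,0,0],0]], hand=0)

```text
time: 43.32
tool_pos: [0.4663, -0.1016, 0.0397]
tool_rot: [3.142, 0.0, 1.566]
contact_force: [-0.8, -0.1, 0.6]
opening: 0.0901
grip_force: 0.0
```

Emit:
step_arm(motion=[[[0,0,-0.3],0],[[0,0,-0.8],0],[[0,0,-1.0],0],[[-0.5,0.12,-1.0],0],[[-1.1,0.25,-1.0],0],[[-1.17,0.28,-1.0],0],[[-1.17,0.28,-1.0],0],[[-1.17,0.28,-1.0],0]])

```text
time: 44.32
tool_pos: [0.4822, -0.1709, 0.0994]
tool_rot: [-3.141, -0.001, 1.567]
contact_force: [-0.4, -0.4, -0.6]
opening: 0.0916
grip_force: 0.0
```

```bash
python3 plan.py .483,-.1718,.037,1.571
```

```text
now [ 0.4822 -0.1709  0.0994] yaw 1.567 F [-0.4 -0.4 -0.6] open 0.0916 grip 0.0 t 44.3
(0.483, -0.1718, 0.037, 1.571) -> [-0.015, 0.014, 1.04] -0.004
```

Emit:
step_arm(motion=[[[-0.01,0.01,0.4],0],[[-0.01,0.01,0.8],0],[[-0.01,0.01,1.0],0],[[-0.01,0.01,1.0],0],[[-0.01,0.01,1.0],0]])

```text
time: 44.95
tool_pos: [0.4838, -0.1725, 0.0404]
tool_rot: [3.141, 0.001, 1.566]
contact_force: [0.0, -0.3, 0.8]
opening: 0.0917
grip_force: 0.0
```

Emit:
step_arm(motion=[[[0,0,0],0],[[0,0,0],0],[[0,0,0],0],[[0,0,0],0],[[0,0,0],0],[[0,0,0],0],[[0,0,0],0],[[0,0,0],0]], hand=255)

```text
time: 45.95
tool_pos: [0.4832, -0.1725, 0.0397]
tool_rot: [-3.141, -0.0, 1.566]
contact_force: [-2.3, 0.7, 1.9]
opening: 0.045
grip_force: 20.0
```

Emit:
step_arm(motion=[[[0,0,-0.06],0],[[-0.02,0.01,-0.06],0],[[-0.02,0.01,-0.06],0],[[-0.02,0.01,-0.06],0],[[-0.02,0.01,-0.02],0],[[-0.02,0.01,0.0],0],[[-0.02,0.01,0.0],0],[[-0.02,0.01,0.0],0]])

```text
time: 46.95
tool_pos: [0.4839, -0.1737, 0.0397]
tool_rot: [-3.142, 0.0, 1.566]
contact_force: [-0.6, 0.9, 1.4]
opening: 0.0451
grip_force: 20.0
```

Emit:
step_arm(motion=[[[0,0,0],0],[[0,0,0],0],[[0,0,0],0],[[0,0,0],0],[[0,0,0],0],[[0,0,0],0]], hand=0)

```text
time: 47.7
tool_pos: [0.4839, -0.1737, 0.0397]
tool_rot: [3.142, 0.0, 1.566]
contact_force: [0.1, 0.5, 0.4]
opening: 0.0915
grip_force: 0.0
```

Emit:
step_arm(motion=[[[0,0,-0.3],0],[[0,0,-0.8],0],[[0,0,-1.5],0],[[0,0,-2.2],0],[[-0.5,0,-2.2],0],[[-1.1,0,-2.2],0],[[-1.37,0,-2.2],0],[[-1.37,0,-2.2],0],[[-1.37,0,-2.2],0]])

```text
time: 48.82
tool_pos: [0.4833, -0.2548, 0.1715]
tool_rot: [-3.141, -0.001, 1.566]
contact_force: [0.1, -0.4, 0.7]
opening: 0.0918
grip_force: 0.0
```

```bash
python3 plan.py .480,-.2545,.056,1.571
```

```text
now [ 0.4833 -0.2548  0.1715] yaw 1.566 F [ 0.1 -0.4  0.7] open 0.0918 grip 0.0 t 48.8
(0.48, -0.2545, 0.056, 1.571) -> [0.004, -0.054, 1.925] -0.005
```

Emit:
step_arm(motion=[[[0,-0.05,0.3],0],[[0,-0.05,0.7],0],[[0,-0.05,1.1],0],[[0,-0.05,1.5],0],[[0,-0.05,1.8],0],[[0,-0.05,1.9],0],[[0,-0.05,1.9],0],[[0,-0.05,1.9],0]])

```text
time: 49.82
tool_pos: [0.481, -0.2559, 0.0585]
tool_rot: [3.14, 0.001, 1.566]
contact_force: [-0.2, -0.4, 0.3]
opening: 0.0919
grip_force: 0.0
```

Emit:
step_arm(motion=[[[0,0,0],0],[[0,0,0],0],[[0,0,0],0],[[0,0,0],0],[[0,0,0],0],[[0,0,0],0],[[0,0,0],0],[[0,0,0],0]], hand=255)

```text
time: 50.82
tool_pos: [0.4804, -0.2559, 0.0578]
tool_rot: [-3.141, 0.0, 1.566]
contact_force: [-1.3, 0.9, 2.4]
opening: 0.0547
grip_force: 20.0
```

Emit:
step_arm(motion=[[[0,0,-0.06],0],[[-0.05,0,-0.06],0],[[-0.05,0,-0.06],0],[[-0.05,0,-0.06],0],[[-0.05,0,-0.02],0],[[-0.05,0,0.0],0],[[-0.05,0,0.0],0],[[-0.05,0,0.0],0]])

```text
time: 51.82
tool_pos: [0.4804, -0.2588, 0.0578]
tool_rot: [-3.141, 0.0, 1.566]
contact_force: [-1.3, 0.9, 0.3]
opening: 0.0547
grip_force: 20.0
```

Emit:
step_arm(motion=[[[0,0,0],0],[[0,0,0],0],[[0,0,0],0],[[0,0,0],0],[[0,0,0],0],[[0,0,0],0]], hand=0)

```text
time: 52.58
tool_pos: [0.4805, -0.2589, 0.0577]
tool_rot: [3.142, 0.0, 1.566]
contact_force: [-0.0, -0.7, 0.5]
opening: 0.0917
grip_force: 0.0
```

Emit:
step_arm(motion=[[[0,0,-0.3],0],[[0,0,-0.8],0],[[0,0,-1.5],0],[[0,0,-2.2],0],[[0,0,-2.9],0],[[1,0,-3],0],[[2,0,-3],0],[[3,0,-3],0],[[4,0,-3],0],[[5,0,-3],0]])

```text
time: 53.82
tool_pos: [0.4817, 0.043, 0.2379]
tool_rot: [3.141, 0.0, 1.566]
contact_force: [1.0, 1.2, -0.0]
opening: 0.0919
grip_force: 0.0
```

Emit:
step_arm(motion=[[[1,0,0],0],[[2,0,0],0],[[3,0,0],0],[[3,0,0],0],[[3,0,0],0]])

```text
time: 54.45
tool_pos: [0.4826, 0.2209, 0.2375]
tool_rot: [-3.141, 0.001, 1.567]
contact_force: [0.3, 0.2, 0.0]
opening: 0.0918
grip_force: 0.0
```

Run:
```python
from h import *
T=cam("top");S=cam("side");print(robot.observe()["tool_pos"])
t=cv2.resize(T["bgr"][195:245,300:440],(796,284),interpolation=3)
cv2.imwrite("pics/m1.png",np.vstack([t,cv2.resize(S["bgr"][165:227,320:492],(796,287),interpolation=3)]))
```

```text
[0.48300688 0.2199022  0.23767133]
```

View pics/m1.png

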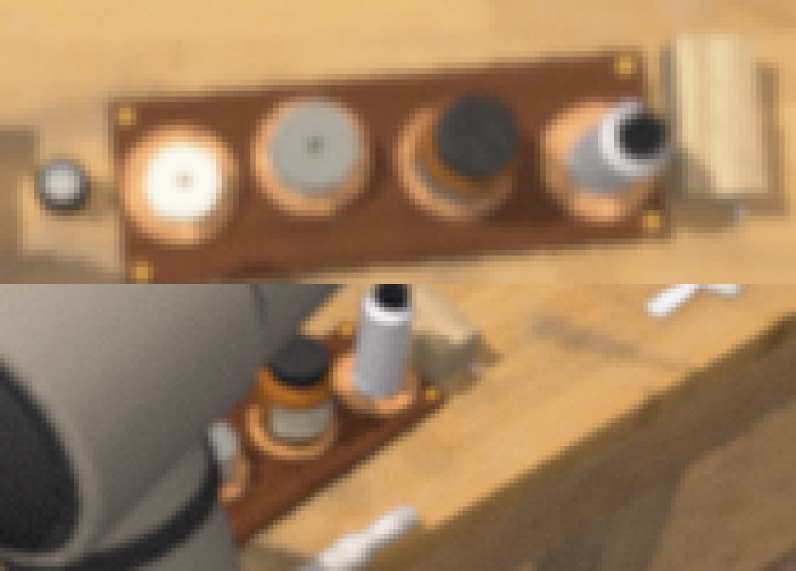

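All four are upright and in order. The hubs are now at (183,180) and (316,146) and the jar cap is at (479,135), which is where centred objects should project. The gripper is clear, so I'm handing in.

```bash
python3 -c "
from cell import robot
print(robot.hand_in())"
```

```text
the job is handed in; nothing more can be done
None
```

I handed the job in: brass on pad a, copper on b, the amber jar on c and the bottle on d by the block. All four are upright and released, and by the last camera check within about 3 mm of their pad centres; the judge's result wasn't returned.

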